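Seat a clutch cover on its hidden dowels and hold it down

ROBOT

A 6-joint arm with a two-finger parallel gripper is mounted at the origin on the work surface. World frame = base frame: x ahead of the robot, y to its left, z up, the work surface at z = 0. Lengths are in m, angles in rad, forces in N, time in s.
With the tool pointing down it reaches from about 0.3 to 0.775 m from the base axis. Payload 14.6 kg.
Tool frame: the origin (TCP) lies at the centre of the arm's flange, where the gripper is bolted on; the fingertips stand 199 mm ahead of it and the grasp point (between the pads) lies ctrl.tcp_to_grasp ahead of it (ctrl.tcp_to_grasp is the distance from the TCP to the grasp point, in m); z points along the fingers, y is the line along which they close (so a half turn about z gives the same grasp; the last joint's range is limited). The gripper opens to 94 mm and grips with 3 to 60 N. Pads are 16 mm wide; open, the fingers measure 119 mm over their backs; the gripper's body (75 mm by 177 mm) begins 78 mm behind the grasp point.
Start: joints at [-1.243, 0.3, 1.521, -0, 1.321, -0.067], TCP at [0.212, -0.508, 0.405] pointing down, gripper open.
Joint ranges: [-3.03, 3.03], [-0.79, 2.21], [0.23, 2.52], [-1.04, 4.18], [0, 3.07], [-2.55, 2.55]. Speed limits (rad/s): [2.22, 2.22, 2.57, 3.14, 3.14, 3.14].

INTERFACE

Orientations are given as [roll, pitch, yaw] about the fixed x, y, z axes, in that order (R = Rz(yaw) Ry(pitch) Rx(roll)).
In Python, from station import ctrl gives the robot as it stands. The module is installed in compiled form; this text tells all that it offers.
- The arm moves only by the shell command python3 -m jog 'ROWS' [OPENING] [FORCE]. ROWS is JSON, a list of rows, each a list of 6 numbers: the shift along the tool's x, y, z in cm, then the turn, a rotation vector about the tool's x, y, z in rad. In form: [[tx, ty, tz, ax, ay, az], ...]. A call has 1 to 8 rows; each row is the pose to reach, as a shift and turn from the pose commanded when the call began, along the tool's axes at that moment; what a row does not reach only later rows make up. A row lasts 1/10 s, in which the tool goes at most 50 mm and 8.59 degrees, less where a joint would pass 70% of its speed; a pose out of reach is approached as far as the arm can. A call with a gripper value outside its range is refused whole. OPENING is the opening in per cent of the stroke, from 0 (shut) to 100 (fully open), set as the call begins (- or left out, the last holds). The fingers move at their own pace and stop on an object; FORCE is the grip in N (left out, the last holds). Time passes only in rows, so rows that repeat a pose let the fingers close. It gives the time, the measured TCP pose, the force, the opening and the grip force at its end, in the units of the state.
- ctrl.get_obs(): the state, without advancing time (a new reading comes with each control period).
- ctrl.camera(name): name is "scene" or "top" or "wrist"; returns a dict with "img" (480x640x3 uint8, blue, green, red), "intrinsics" (3x3 intrinsics, pixels), "k1" (the pictures are not rectified: a ray, as slopes to the right and down, at radius r is drawn at 1 + k1 r^2 times it, then the intrinsics apply), "R" (3x3) and "t" (3): a world point X has camera coordinates R X + t. Camera axes: x right, y down, z forward; pixel columns grow to the right and rows downward; lengths in m; the calibration is good to about 2 mm. A picture is of the moment at which its call begins. There is no depth.
- ctrl.hand_in(): hands the job in; it is judged then, once.
The state is a dict: "time_s": time; "qpos": joint angles; "joint_vel": joint speeds; "tau": joint torques, N m; "ee_pos": TCP position; "eef_rot": TCP orientation; "force": force on the tool from outside, world axes, zero at the start; "moment": the same for the moment, N m; "grip_width": finger opening in m; "grip_force": force on a finger pad.
Only numpy, scipy, OpenCV 4.12 (cv2) and the standard library are available. Lean on these libraries where they do the work, as an engineer would, in place of code of your own. Each camera call takes 0.05 s, during which the arm holds its last target. There are 200 camera calls.

TASK

Pick up the aluminium clutch cover from the bench and fit it to the small engine lying on the wooden blocks: lay it over the open clutch chamber, feel about until both ears drop over the two dowel pins hidden beneath them, then press it down against the spring without forcing it until it sits flush all round. Finish while still gripping the cover and holding it down flush, so that a helper can start the bolts; leave the other things on the bench alone.

Things in the scene. Friction and masses are not known exactly. Their poses are not given: they have to be found in the camera images.
- cover: Loose bare-aluminium clutch cover, 0.36 to 0.54 kg, lying flat on the bench, outside up: round disc 116 mm across, 12 mm thick, with two square ears along its y axis (34 mm in x, 16 mm thick, 168 mm over both) and a flat dome rising to 24 mm. Flat underside. Origin: centre of the underside; z up. Same both ways round: it may go on turned by half a turn.
- cover_grip (a point): On the flat-sided housing in the middle of the cover, the part to hold it by: 32 mm wide in the cover's x, 44 mm in its y, from z = 24 mm (top of the dome, flat out to a radius of 36 mm) to z = 54 mm. This point is 45 mm above the cover's origin. Axes as the cover's.
- hole_a (a point): Mouth of the blind round hole in the underside of one ear: cover x = 0, y = +68 mm, z = 0; 12 mm across, 12 mm deep. Not visible from above.
- hole_b (a point): The same hole in the other ear: cover x = 0, y = -68 mm, z = 0.
- engine: Small single-cylinder engine, fixed, lying on two wooden blocks; its round grey clutch chamber (116 mm across, 10 mm wall, two ears along its y axis like the cover's) opens upward, joint face 105 mm above the bench. Finned barrel and head stick out along its +x, to 189 mm from the origin, no higher than 98 mm. Origin: on the bench under the centre of the chamber; z up.
- seat (a point): Point at the centre of the engine's joint face, 105 mm above the bench, axes as the engine's. When the cover is home its origin is here and its y axis lies along the engine's y axis, either way round.
- dowel_a (a point): Tip of the steel dowel on one ear of the engine: engine x = 0, y = +68 mm, 10 mm above the joint face (115 mm above the bench). The dowel is 10 mm in diameter for its lower 6 mm, then tapers to 6 mm at the tip.
- dowel_b (a point): Tip of the same dowel on the other ear: engine x = 0, y = -68 mm.
- quill (a joint): Spring-loaded brass quill, 16 mm across, in the middle of the clutch chamber; standing free its tip is 5 mm above the joint face. Value: how far it is pushed down, in m, 0 free, 0.005 when the cover is flush (stop at 0.009). It pushes up with 6 N at 0 and 12 N at 0.005, so the cover rides up again if it is let go.
- bolt_dish: Bystander: round steel dish of bolts, 104 mm across, 22 mm high. Origin under its centre.
- mallet: Bystander: rubber mallet lying down, 262 mm long along x, head 85 mm wide and 55 mm high at its +x end. Origin on the bench under the handle, 75 mm from the head's centre.
- spray_can: Bystander: blue spray can, 66 mm across, 190 mm high. Origin under its centre.
- oil_bottle: Bystander: black oil bottle, 72 mm across, 180 mm high. Origin under its centre.
- wrench: Bystander: steel wrench lying along its x axis.
- screwdriver: Bystander: screwdriver with red handle lying along its x axis.
- piston: Bystander: aluminium piston standing on the bench, 52 mm across, 52 mm high. Origin under its centre.
Things that resemble listed ones, but are neither listed nor needed, are in the scene too. Of the things like the cover, leave any that is blue or turquoise; of the rest the larger one is meant.

How it is judged:
On the way, in this order (a step that is already met when the one before it is completed fails the run):
1. the cover is picked up, more than 40 mm off the bench (height (world z) of cover above 0.04 m), for 0.1 s.
2. the cover has dropped over both dowels: underside less than 7.5 mm above the joint face, centred to 2.5 mm, in line to 0.05 rad (z of cover in the frame of seat between -0.002 and 0.0075 m and horizontal distance between cover and seat below 0.0025 m and angle between the y axis of cover and the y axis of seat, either way round below 0.05 rad and angle between cover's own z axis and vertical below 0.08 rad), for 0.1 s.
At the end, for the whole second after the job is handed in: The cover sits on both dowels, flush on the joint face (within 1.5 mm, level within 0.02 rad, centred within 2.5 mm, in line within 0.05 rad), the quill is pushed down by more than 3.5 mm, and the gripper still holds the cover and keeps it there, at rest (z of cover in the frame of seat between -0.002 and 0.0015 m and horizontal distance between cover and seat below 0.0025 m and angle between the y axis of cover and the y axis of seat, either way round below 0.05 rad and angle between cover's own z axis and vertical below 0.02 rad and value of joint quill above 0.0035 m and contact force between the fingers and cover above 3 N and contact force between cover and engine above 6 N and linear speed of cover below 0.02 m/s); the arm keeps its last pose, push and grip.
It fails at once if the cover is forced on: pressed against the engine with more than 70 N (contact force between cover and engine above 70 N).
It fails at once if another thing on the bench is moved by more than 30 mm (distance of any of bolt_dish, mallet, spray_can, oil_bottle, wrench, screwdriver, piston from where it was at the start of the episode above 0.03 m).
It also fails if it takes over 42 s, if anything falls off the work surface, if the arm or the gripper's body presses on something with over 40 N, if the wrist force passes 120 N, or if a joint passes its speed limit or range.

## Working session

There is one attempt and no reset: what is moved stays moved. The work goes in short steps, Python scripts to look and compute and a shell command to move; the robot and the scene stay as the last step left them, time stands still between calls to the robot, and variables do not carry over. Pictures are saved under pics/ and viewed, at most 10 in all, crops included, and the job is handed in when it is done.

```bash
mkdir -p pics; python3 - <<'E'
from station import ctrl
import cv2,numpy as np
o=ctrl.get_obs();print(o['time_s'],o['ee_pos'],o['eef_rot'],o['grip_width'],ctrl.tcp_to_grasp)
for n in('top','scene','wrist'):
    c=ctrl.camera(n);cv2.imwrite(f'pics/{n}0.png',c['img']);print(n,c['intrinsics'],c['k1'],c['R'],c['t'])
E
```

```text
0.0 [ 0.21153468 -0.50765552  0.40408455] [-3.14044487e+00 -8.00395552e-05  3.94781850e-01] 0.09418912048119643 0.1804
top [[523.20670949   0.         321.9671893 ]
 [  0.         523.20670949 248.47785134]
 [  0.           0.           1.        ]] -0.06744783851212403 [[ 0.00635104 -0.99989809  0.01278572]
 [-0.98933474 -0.00814359 -0.14543195]
 [ 0.14552125 -0.01172572 -0.98928564]] [0.01452503 0.51853219 1.34449511]
scene [[467.92916271   0.         320.57544871]
 [  0.         467.92916271 238.5781838 ]
 [  0.           0.           1.        ]] -0.10149661008625095 [[-0.69760713  0.71641973  0.00933069]
 [ 0.58770573  0.57962487 -0.56447939]
 [-0.40981247 -0.38830115 -0.82539442]] [ 0.33135978 -0.27707032  1.59118945]
wrist [[360.34222576   0.         320.05321218]
 [  0.         360.34222576 239.50517904]
 [  0.           0.           1.        ]] 0.014586805941438134 [[ 0.38560203 -0.92266426 -0.00131572]
 [-0.88624858 -0.37077903  0.2776443 ]
 [-0.25666032 -0.10589416 -0.96068304]] [-0.54867806 -0.02941413  0.39235275]
```

View pics/top0.png

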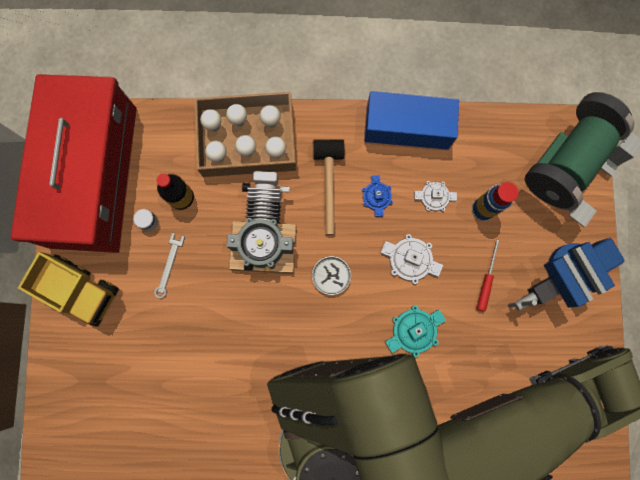

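View pics/scene0.png

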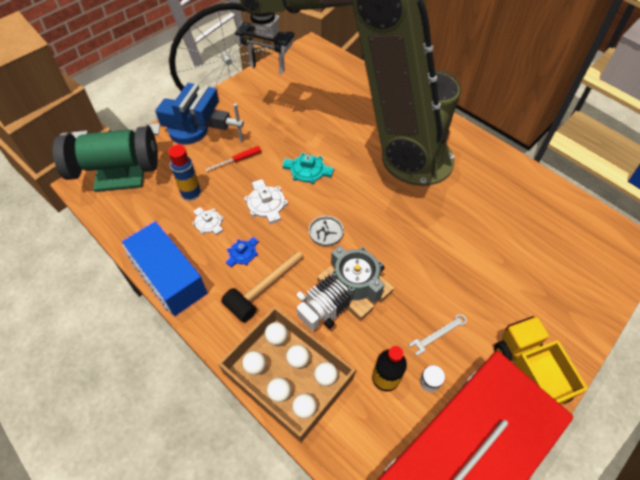

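The top view shows the bare-aluminium cover at about (412,259), with ears at (388,252) and (436,268), and the engine chamber at (261,243). In the scene view the cover is at (267,199) and the quill at (356,268).

```bash
cat > h.py <<'E'
import numpy as np,cv2
from station import ctrl
from scipy.optimize import least_squares
from scipy.spatial.transform import Rotation as Rn
def ray(c,p):
    K=c['intrinsics'];d=np.array([(p[0]-K[0,2])/K[0,0],(p[1]-K[1,2])/K[1,1]]);u=d.copy()
    for _ in range(20): u=d/(1+c['k1']*(u@u))
    R=np.array(c['R']);return -R.T@c['t'],R.T@np.array([u[0],u[1],1])
def proj(c,X):
    x=np.array(c['R'])@X+c['t'];u=x[:2]/x[2];u=u*(1+c['k1']*(u@u));K=c['intrinsics']
    return np.array([K[0,0]*u[0]+K[0,2],K[1,1]*u[1]+K[1,2]])
def onz(c,p,z):
    o,d=ray(c,p);return o+d*(z-o[2])/d[2]
def tri(obs):
    s=least_squares(lambda X:np.concatenate([proj(c,X)-p for c,p in obs]),[.5,0,.05]);return s.x,np.abs(s.fun).max()
def rel(target,yaw=None):
    """tool-frame shift (cm) to put TCP at target, az turn for the given yaw of tool x"""
    o=ctrl.get_obs();R=Rn.from_euler('xyz',o['eef_rot'])
    return R.inv().apply(np.array(target)-o['ee_pos'])*100
E
python3 - <<'E'
from h import *
t=ctrl.camera('top');s=ctrl.camera('scene')
print('cov',tri([(t,(413,257)),(s,(266,187))]),'quill',tri([(t,(260,243)),(s,(356,268))]))
for p in((388,252),(436,268),(412,259)):print(onz(t,p,.016))
for p in((232,242),(290,243),(261,243)):print(onz(t,p,.105))
w=ctrl.camera('wrist');o=ctrl.get_obs();R=Rn.from_euler('xyz',o['eef_rot'])
cp=-w['R'].T@w['t'];print('cam in tool',R.inv().apply(cp-o['ee_pos']),(R.inv().as_matrix()@w['R'].T)[:,2],R.as_matrix())
E
```

```text
cov (array([ 0.49217632, -0.21514389,  0.07686897]), np.float64(0.18696738374819688)) quill (array([0.52267587, 0.17566235, 0.09658788]), np.float64(0.13261329951319567))
[ 0.51351125 -0.15957248  0.016     ]
[ 0.4711459  -0.28858751  0.016     ]
[ 0.49503035 -0.22412492  0.016     ]
[0.52314113 0.24559489 0.105     ]
[0.52179126 0.09958056 0.105     ]
[0.5211903  0.17250365 0.105     ]
cam in tool [ 0.08125321 -0.00085839  0.01983441] [-2.77717082e-01 -8.48246186e-05  9.60662904e-01] [[ 9.23063448e-01  3.84647703e-01 -1.23058537e-04]
 [ 3.84647720e-01 -9.23063360e-01  4.05845850e-04]
 [ 4.25168473e-05 -4.21955655e-04 -9.99999910e-01]]
```

```bash
python3 - <<'E'
from h import *
print(rel([.47,-.29,.40]),rel([.495,-.222,.36]), np.radians(71.8)-.3948)
E
```

```text
[ 32.23023134 -10.15175425   0.45009723] [ 37.15332439 -15.46527802   4.45254898] 0.8583464029319285
```

```bash
python3 -m jog '[[32.2,-10.2,0.4,0,0,-0.86],[32.2,-10.2,0.4,0,0,-0.86],[32.2,-10.2,0.4,0,0,-0.86],[32.2,-10.2,0.4,0,0,-0.86],[32.2,-10.2,0.4,0,0,-0.86],[32.2,-10.2,0.4,0,0,-0.86],[32.2,-10.2,0.4,0,0,-0.86],[32.2,-10.2,0.4,0,0,-0.86]]' 100; python3 -m jog '[[0,0,0,0,0,0],[0,0,0,0,0,0]]'; python3 - <<'E'
from h import *
import pickle
w=ctrl.camera('wrist');pickle.dump(w,open('w1.pkl','wb'));cv2.imwrite('pics/w1.png',w['img'])
for n,p in dict(earA=(.5135,-.1596,.016),earB=(.4711,-.2886,.016),top=(.492,-.215,.054)).items():print(n,proj(w,np.array(p)))
o=ctrl.get_obs();print(o['ee_pos'],o['eef_rot'],o['qpos'],rel([.492,-.222,.36]))
E
```

```text
time_s: 1.1
ee_pos: [0.472, -0.2869, 0.4004]
eef_rot: [-3.142, -0.001, 1.259]
force: [-1.0, -0.2, -0.5]
grip_width: 0.0942
grip_force: 0.0
time_s: 1.3
ee_pos: [0.4689, -0.2903, 0.4006]
eef_rot: [-3.141, 0.0, 1.254]
force: [0.4, 0.6, -0.9]
grip_width: 0.0944
grip_force: 0.0
earA [322.43357176  71.84703156]
earB [321.96479326 215.45414909]
top [318.87185377 138.94533273]
[ 0.46882501 -0.29046427  0.40069164] [-3.14156258e+00  8.75250209e-05  1.25337523e+00] [-6.21076082e-01  3.06439894e-01  1.52185133e+00 -9.56683147e-05
  1.31330396e+00 -3.03630617e-01] [7.22809149 0.0649571  4.06852952]
```

View pics/w1.png

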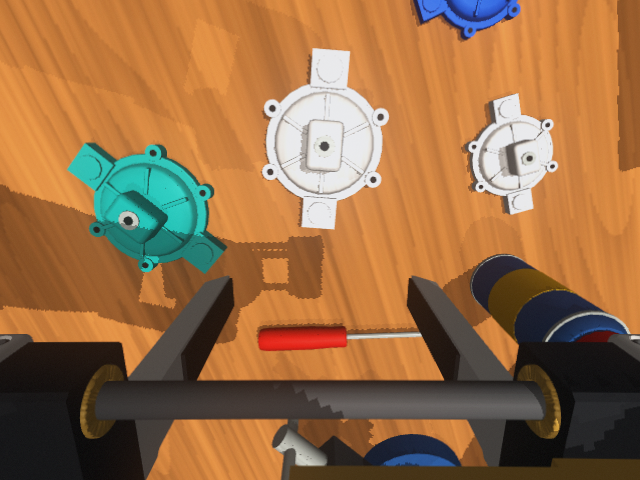

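The wrist view shows the bare cover with ear bosses at (330,68) and (319,214), the housing hole at (324,146) and the disc centred near (324,143). I'll move over it and look once more.

```bash
python3 -m jog '[[4,0,2,0,0,0],[7.2,0,4,0,0,0],[7.2,0,4,0,0,0],[7.2,0,4,0,0,0]]'; python3 - <<'E'
from h import *
import pickle
w=ctrl.camera('wrist');pickle.dump(w,open('w2.pkl','wb'));cv2.imwrite('pics/w2.png',w['img'])
E
```

```text
time_s: 1.75
ee_pos: [0.4916, -0.2218, 0.3609]
eef_rot: [-3.142, 0.0, 1.255]
force: [-0.6, 0.3, 0.2]
grip_width: 0.0943
grip_force: 0.0
```

View pics/w2.png

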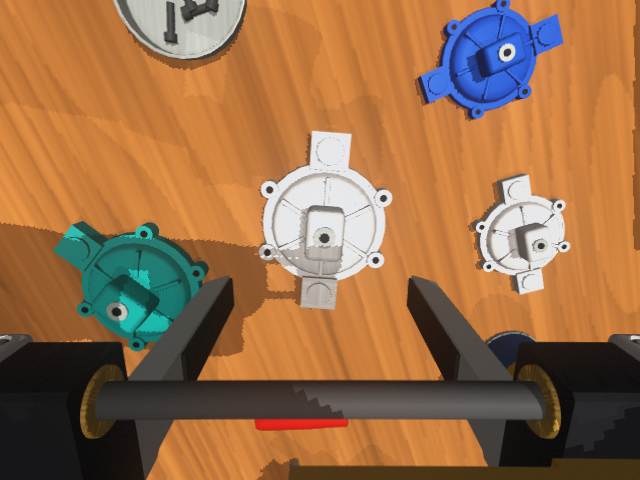

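The cover's ear bosses are now at (330,151) and (319,292), and the housing hole is at (324,238).

```bash
python3 - <<'E'
from h import *
import pickle
a,b=[pickle.load(open(f,'rb')) for f in('w1.pkl','w2.pkl')]
P=[tri([(a,p),(b,q)]) for p,q in(((330,68),(330,151)),((319,214),(319,292)),((324,146),(324,238)))]
for p in P:print(p)
A,B=[onz(b,p,.016) for p in((330,151),(319,292))];H=onz(b,(324,238),.054)
print(A,B,np.linalg.norm(A-B),(A+B)/2,H)
y=np.arctan2(*(A-B)[1::-1]);o=ctrl.get_obs();print('yaw',y,'turn az',-(y-o['eef_rot'][2]))
g=((A+B)/2)[:2];print(rel([*g,.2264]),rel([*H[:2],.2264]),o['ee_pos'])
E
```

```text
(array([ 0.52082619, -0.15907484,  0.01884785]), np.float64(0.1217531286942517))
(array([ 0.46811008, -0.28849045,  0.00497837]), np.float64(0.21010921066039145))
(array([ 0.49447975, -0.22201511,  0.05588795]), np.float64(0.07086541380613198))
[ 0.52076715 -0.15917812  0.016     ] [ 0.46988732 -0.28380953  0.016     ] 0.13461703369741762 [ 0.49532723 -0.22149383  0.016     ] [ 0.49438576 -0.22254961  0.054     ]
yaw 1.1832046626914454 turn az 0.07062745697417028
[ 0.19792716  0.32148215 13.49225897] [ 0.06826381  0.26493146 13.49225668] [ 0.49155969 -0.22228985  0.36132046]
```

Heights agree with the text: housing 56 mm against 54 mm, ear about 16 mm. Boss spacing measures 134.6 mm against 136 mm. Now I'll descend and grip.

```bash
python3 -m jog '[[0.1,0.3,4,0,0,0.07],[0.1,0.3,8,0,0,0.07],[0.1,0.3,11,0,0,0.07],[0.1,0.3,13.4,0,0,0.07],[0.1,0.3,13.4,0,0,0.07]]'; python3 -m jog '[[0,0,0,0,0,0],[0,0,0,0,0,0],[0,0,0,0,0,0],[0,0,0,0,0,0],[0,0,0,0,0,0],[0,0,0,0,0,0]]' 0 35
```

```text
time_s: 2.3
ee_pos: [0.4942, -0.2223, 0.2246]
eef_rot: [-3.138, -0.0, 1.183]
force: [0.2, -0.0, 0.4]
grip_width: 0.0942
grip_force: 0.0
time_s: 2.9
ee_pos: [0.4951, -0.2212, 0.2269]
eef_rot: [3.141, 0.0, 1.185]
force: [-0.4, -0.2, 0.5]
grip_width: 0.0493
grip_force: 0.0
```

```bash
python3 -m jog '[[0,0,0,0,0,0],[0,0,0,0,0,0],[0,0,0,0,0,0],[0,0,0,0,0,0],[0,0,0,0,0,0]]'; python3 -m jog '[[0,0,-2,0,0,0],[0,0,-5,0,0,0],[0,0,-9,0,0,0],[0,0,-13,0,0,0],[0,0,-17,0,0,0],[0,0,-17,0,0,0],[0,0,-17,0,0,0]]'
```

```text
time_s: 3.4
ee_pos: [0.4951, -0.2212, 0.2267]
eef_rot: [3.142, -0.0, 1.185]
force: [0.9, 0.1, 0.1]
grip_width: 0.0317
grip_force: 35.0
time_s: 4.1
ee_pos: [0.4949, -0.2211, 0.3962]
eef_rot: [-3.141, 0.0, 1.185]
force: [-0.3, 0.9, -3.9]
grip_width: 0.0318
grip_force: 35.0
```

The grip is good: width 31.7 mm, lifted weight about 4 N. Next I'll carry the cover toward the engine and tilt the tool a little, so the wrist camera can see the dowels past the cover.

```bash
python3 - <<'E'
from h import *
print(rel([.522,-.03,.44]))
E
```

```text
[18.72735804 -4.68402077 -4.3762905 ]
```

```bash
python3 -m jog '[[2.5,-0.6,-0.6,0,0,-0.06],[6,-1.5,-1.4,0,0,-0.13],[9.5,-2.4,-2.2,0,0,-0.2],[13,-3.3,-3,0,0,-0.27],[16,-4,-3.8,0,0,-0.33],[18,-4.5,-4.3,0,0,-0.38],[18.7,-4.7,-4.4,0,0,-0.38]]'; python3 -m jog '[[0,0,0,0,0.07,0],[0,0,0,0,0.17,0],[0,0,0,0,0.27,0],[0,0,0,0,0.35,0],[0,0,0,0,0.35,0],[0,0,0,0,0.35,0]]';  python3 - <<'E'
from h import *
import pickle
w=ctrl.camera('wrist');pickle.dump(w,open('w3.pkl','wb'));cv2.imwrite('pics/w3.png',w['img'])
for p in((.522,.1075,.115),(.522,.2435,.115)):print(proj(w,np.array(p)))
E
```

```text
time_s: 4.8
ee_pos: [0.5221, -0.0287, 0.4391]
eef_rot: [-3.139, -0.0, 1.568]
force: [-0.3, 0.0, -3.1]
grip_width: 0.032
grip_force: 35.0
time_s: 5.4
ee_pos: [0.522, -0.0309, 0.4395]
eef_rot: [-3.139, -0.347, 1.562]
force: [0.3, 1.0, -4.7]
grip_width: 0.0315
grip_force: 35.0
[319.96935276 204.92112546]
[319.04135529  63.64852254]
```

View pics/w3.png

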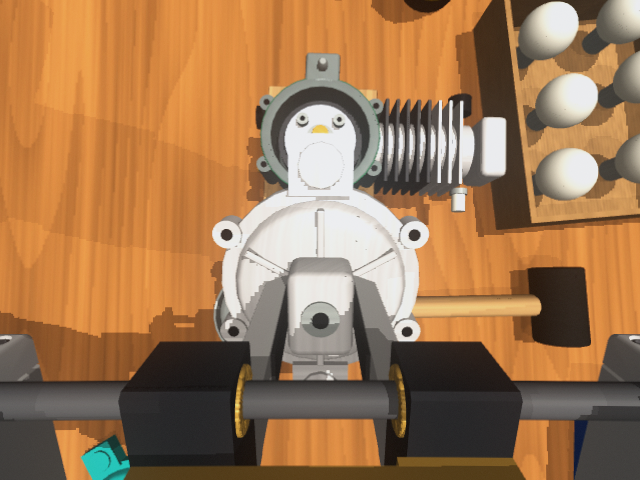

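The far dowel shows at (322,64). The near one is hidden behind the held cover's ear, so I'll pick a second viewpoint by calculation.

```bash
python3 - <<'E'
from h import *
import pickle
w=pickle.load(open('w3.pkl','rb'));o=ctrl.get_obs();R0=Rn.from_euler('xyz',o['eef_rot']).as_matrix();p0=o['ee_pos']
Rt=R0.T@w['R'].T;ct=R0.T@(-w['R'].T@w['t']-p0)
for y in(-.08,-.12,-.16):
  for z in(.45,.5,.55):
    for a in(0,.15):
      R1=R0@Rn.from_rotvec([0,a,0]).as_matrix();c=dict(w);c['R']=(R1@Rt).T;c['t']=-c['R']@(np.array([.522,y,z])+R1@ct)
      print(y,z,a,[proj(c,np.array([.522,q,.115]))[1].round() for q in(.1075,.2435)],rel([.522,y,z]).round(1))
E
```

```text
-0.08 0.45 0 [np.float64(156.0), np.float64(21.0)] [-4.3  0.  -2.6]
-0.08 0.45 0.15 [np.float64(213.0), np.float64(95.0)] [-4.3  0.  -2.6]
-0.08 0.5 0 [np.float64(170.0), np.float64(51.0)] [-2.6  0.  -7.3]
-0.08 0.5 0.15 [np.float64(225.0), np.float64(119.0)] [-2.6  0.  -7.3]
-0.08 0.55 0 [np.float64(180.0), np.float64(74.0)] [ -0.9   0.  -12. ]
-0.08 0.55 0.15 [np.float64(235.0), np.float64(139.0)] [ -0.9   0.  -12. ]
-0.12 0.45 0 [np.float64(116.0), np.float64(-18.0)] [-8.1  0.1 -4. ]
-0.12 0.45 0.15 [np.float64(177.0), np.float64(63.0)] [-8.1  0.1 -4. ]
-0.12 0.5 0 [np.float64(134.0), np.float64(17.0)] [-6.3  0.1 -8.7]
-0.12 0.5 0.15 [np.float64(193.0), np.float64(91.0)] [-6.3  0.1 -8.7]
-0.12 0.55 0 [np.float64(148.0), np.float64(44.0)] [ -4.6   0.1 -13.4]
-0.12 0.55 0.15 [np.float64(206.0), np.float64(113.0)] [ -4.6   0.1 -13.4]
-0.16 0.45 0 [np.float64(76.0), np.float64(-57.0)] [-11.8   0.1  -5.4]
-0.16 0.45 0.15 [np.float64(142.0), np.float64(33.0)] [-11.8   0.1  -5.4]
-0.16 0.5 0 [np.float64(99.0), np.float64(-17.0)] [-10.1   0.1 -10.1]
-0.16 0.5 0.15 [np.float64(161.0), np.float64(63.0)] [-10.1   0.1 -10.1]
-0.16 0.55 0 [np.float64(117.0), np.float64(13.0)] [ -8.4   0.1 -14.8]
-0.16 0.55 0.15 [np.float64(177.0), np.float64(87.0)] [ -8.4   0.1 -14.8]
```

```bash
python3 -m jog '[[-1.5,-2,-0.9,0,0,0],[-3.3,-4.5,-2,0,0,0],[-4.3,-6,-2.6,0,0,0],[-4.3,-6,-2.6,0,0,0],[-4.3,-6,-2.6,0,0,0]]';  python3 - <<'E'
from h import *
import pickle
w=ctrl.camera('wrist');pickle.dump(w,open('w4.pkl','wb'))
cv2.imwrite('pics/w4.png',cv2.resize(w['img'][0:270,230:550],None,fx=2.2,fy=2.2,interpolation=cv2.INTER_CUBIC))
for p in((.522,.1075,.115),(.522,.2435,.115)):print(proj(w,np.array(p)))
E
```

```text
time_s: 5.95
ee_pos: [0.4617, -0.0793, 0.4503]
eef_rot: [3.141, -0.349, 1.564]
force: [0.1, -1.0, -4.0]
grip_width: 0.0318
grip_force: 35.0
[381.01192805 157.45581556]
[378.92217389  22.55671308]
```

View pics/w4.png

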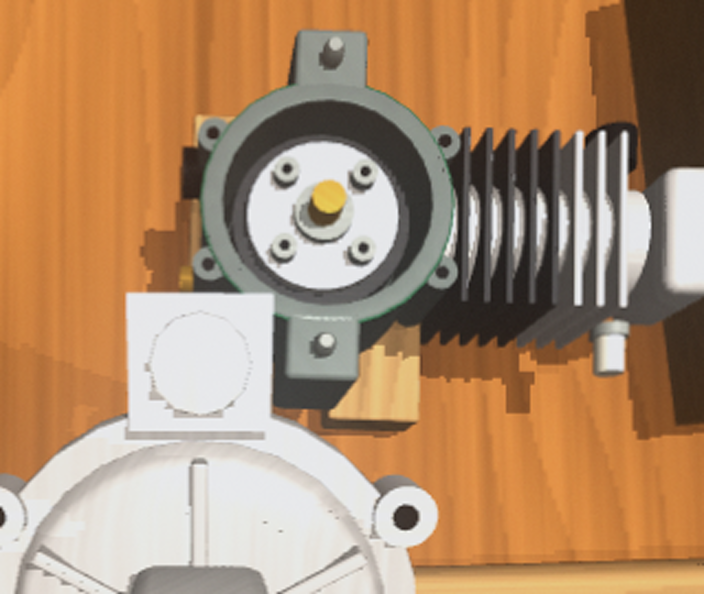

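In the crop, the far dowel tip is at (336,42), the near tip at (325,339) and the quill tip at (328,194). The held ear's boss is at (200,363), and the ear's end edge runs from (127,293) to (273,293).

```bash
python3 - <<'E'
from h import *
import pickle
a,b=[pickle.load(open(f,'rb')) for f in('w3.pkl','w4.pkl')]
f=lambda u,v:((u+.5)/2.2+229.5,(v+.5)/2.2-.5)
F,N,Q=f(336,42),f(325,339),f(328,194)
print('far tri',tri([(a,(322.5,60)),(b,F)]))
F,N=onz(b,F,.115),onz(b,N,.115);Q=onz(b,Q,.110)
print(F,N,'len',np.linalg.norm(F-N),'mid',(F+N)/2,'quill',Q,'yaw',np.arctan2(*(F-N)[1::-1]))
o=ctrl.get_obs();R=Rn.from_euler('xyz',o['eef_rot']).as_matrix()
# held cover: boss and ear end corners on plane tool z = grasp + 45-16 mm
def ontool(p,z):
    c,d=ray(b,p);c=R.T@(c-o['ee_pos']);d=R.T@d;return (c+d*(z-c[2])/d[2])*1000
z=.1804+.030
for n,p in dict(boss=(200,363),L=(127,293),Rr=(273,293)).items():print(n,ontool(f(*p),z))
print('qpos',o['qpos'])
E
```

```text
far tri (array([0.52529613, 0.24619046, 0.11654405]), np.float64(0.02991530432128897))
[0.52556079 0.24730906 0.115     ] [0.51860052 0.11111968 0.115     ] len 0.13636712851842517 mid [0.52208065 0.17921437 0.115     ] quill [0.52178788 0.17947292 0.11      ] yaw 1.5197335179210385
boss [ 6.70760704e+01 -7.34649347e-02  2.10400000e+02]
L [ 82.86164872 -16.89047048 210.4       ]
Rr [ 82.8785765   16.71300072 210.4       ]
qpos [-0.29786441  0.09576311  1.66845206  0.33501798  1.4867091  -0.33842162]
```

The dowel tips are 136.4 mm apart (136 mm expected), and their midpoint agrees with the quill. Seat is at (0.522, 0.179) with yaw 1.520. The cover sits about 1 mm back in the tool's x. Now I'll level the tool and hover.

```bash
python3 -m jog '[[0,0,0,0,-0.1,0],[0,0,0,0,-0.2,0],[0,0,0,0,-0.3,0],[0,0,0,0,-0.349,0],[0,0,0,0,-0.349,0],[0,0,0,0,-0.349,0]]'; python3 - <<'E'
from h import *
o=ctrl.get_obs();print(o['eef_rot'],rel([.5221,.1802,.37]),'az',-(1.5197-o['eef_rot'][2]))
E
```

```text
time_s: 6.6
ee_pos: [0.462, -0.0788, 0.45]
eef_rot: [-3.141, -0.003, 1.566]
force: [-0.8, -0.2, -3.7]
grip_width: 0.0317
grip_force: 35.0
[-3.14111980e+00 -2.76833470e-03  1.56550515e+00] [25.90993933  5.87751401  8.0718563 ] az 0.04580515338606905
```

```bash
python3 -m jog '[[3,0.7,0.5,0,0,0.02],[7,1.6,1.5,0,0,0.046],[11,2.5,2.5,0,0,0.046],[15,3.4,3.5,0,0,0.046],[19,4.3,4.5,0,0,0.046],[23,5.2,6,0,0,0.046],[25,5.7,7,0,0,0.046],[25.9,5.9,8,0,0,0.046]]'; python3 -m jog '[[0,0,0,0,0,0],[0,0,0,0,0,0],[0,0,0,0,0,0]]'; python3 - <<'E'
from h import *
o=ctrl.get_obs();print(o['ee_pos'],o['eef_rot'],o['force'],o['moment'],rel([.5221,.1802,.345]),'az',-(1.5197-o['eef_rot'][2]))
E
```

```text
time_s: 7.4
ee_pos: [0.5224, 0.1813, 0.3695]
eef_rot: [-3.14, -0.002, 1.521]
force: [-0.4, 0.0, -3.1]
grip_width: 0.0318
grip_force: 35.0
time_s: 7.7
ee_pos: [0.5223, 0.1784, 0.3714]
eef_rot: [3.141, -0.001, 1.518]
force: [-0.2, -0.5, -3.4]
grip_width: 0.0316
grip_force: 35.0
[0.5222669  0.17842576 0.37135808] [ 3.14073053e+00 -1.41828777e-03  1.51751187e+00] [-0.19138145 -0.4832556  -3.43267779] [-0.04173477 -0.0485941   0.06313735] [ 0.1725448  -0.02838866  2.63603147] az -0.0021881288872409588
```

```bash
python3 -m jog '[[0.1,0,1,0,0,0],[0.1,0,2,0,0,0],[0.1,0,2.6,0,0,0],[0.1,0,2.6,0,0,0],[0.1,0,2.6,0,0,0]]'; python3 -m jog '[[0,0,0.2,0,0,0],[0,0,0.3,0,0,0],[0,0,0.4,0,0,0],[0,0,0.4,0,0,0]]'; python3 - <<'E'
from h import *
o=ctrl.get_obs();print(o['ee_pos'],o['eef_rot'],o['force'],o['moment'])
E
```

```text
time_s: 8.2
ee_pos: [0.5223, 0.1805, 0.3445]
eef_rot: [-3.141, -0.001, 1.519]
force: [0.3, -0.3, -4.8]
grip_width: 0.0311
grip_force: 35.0
time_s: 8.6
ee_pos: [0.5222, 0.1805, 0.3405]
eef_rot: [-3.141, -0.001, 1.519]
force: [-1.1, -1.4, -3.9]
grip_width: 0.0319
grip_force: 35.0
[0.52222214 0.18051882 0.34050961] [-3.14143655e+00 -9.79597992e-04  1.51884769e+00] [-1.07166516 -1.43293774 -3.92303334] [ 0.0295477  -0.08617024  0.05442939]
```

```bash
for i in 1 2; do python3 -m jog '[[0,0,0.1,0,0,0],[0,0,0.1,0,0,0],[0,0,0.2,0,0,0],[0,0,0.2,0,0,0]]'|grep -E 'ee_pos|force:|time'; done
```

```text
time_s: 9.0
ee_pos: [0.5223, 0.1805, 0.3385]
force: [-0.1, 0.6, -3.6]
grip_force: 35.0
time_s: 9.4
ee_pos: [0.5223, 0.1804, 0.3367]
force: [1.1, -2.6, -2.3]
grip_force: 35.0
```

```bash
python3 -m jog '[[0,0,0.1,0,0,0],[0,0,0.1,0,0,0],[0,0,0.2,0,0,0],[0,0,0.2,0,0,0]]'|grep -E 'ee_pos|force:|time'; python3 - <<'E'
from h import *
o=ctrl.get_obs();print(o['ee_pos'],o['eef_rot'],o['force'],o['moment'])
E
```

```text
time_s: 9.8
ee_pos: [0.5223, 0.1804, 0.3351]
force: [-0.5, -4.2, 4.5]
grip_force: 35.0
[0.5223036  0.18043449 0.33508827] [ 3.14084959e+00 -9.02007170e-04  1.51881814e+00] [-0.54824724 -4.18516817  4.52998487] [-0.93800015  0.10412995  0.18509564]
```

The force is consistent with the quill spring. The side force of -4 N along y says to ease back a little along the tool's x.

```bash
python3 -m jog '[[-0.05,0,0,0,0,0],[-0.05,0,0.1,0,0,0],[-0.05,0,0.15,0,0,0],[-0.05,0,0.15,0,0,0]]'|grep -E 'ee_pos|force:|time'; python3 - <<'E'
from h import *
o=ctrl.get_obs();print(o['ee_pos'],o['eef_rot'],o['force'],o['moment'])
E
```

```text
time_s: 10.2
ee_pos: [0.5222, 0.1802, 0.3339]
force: [-1.8, -0.3, 8.1]
grip_force: 35.0
[0.522229   0.180216   0.33391346] [ 3.14052209e+00 -1.71066412e-03  1.51903603e+00] [-1.82722756 -0.30904228  8.05094765] [-0.45979905  0.34508857  0.23774633]
```

```bash
python3 -m jog '[[0,0,0.1,0,0,0],[0,0,0.1,0,0,0],[0,0,0.2,0,0,0],[0,0,0.2,0,0,0]]'|grep -E 'ee_pos|force:|time'; python3 -m jog '[[0,0,0.05,0,0,0],[0,0,0.1,0,0,0],[0,0,0.1,0,0,0]]'|grep -E 'ee_pos|force:|time';python3 - <<'E'
from h import *
o=ctrl.get_obs();print(o['ee_pos'],o['eef_rot'],o['force'],o['moment'])
E
```

```text
time_s: 10.6
ee_pos: [0.5222, 0.1802, 0.3321]
force: [-3.7, -1.4, 9.9]
grip_force: 35.0
time_s: 10.9
ee_pos: [0.5222, 0.1802, 0.3316]
force: [-4.9, -3.0, 15.5]
grip_force: 35.0
[0.5222189  0.1801604  0.33162877] [ 3.14018797e+00 -1.76343261e-03  1.51903087e+00] [-4.9447432  -2.95499023 15.4910464 ] [-0.64269481  1.13396779  0.21356695]
```

```bash
python3 -m jog '[[0,-0.04,0,0,0,0],[0,-0.04,0.05,0,0,0],[0,-0.04,0.1,0,0,0],[0,-0.04,0.1,0,0,0]]' - 55|grep -E 'ee_pos|force:|time'; python3 - <<'E'
from h import *
o=ctrl.get_obs();print(o['ee_pos'],o['eef_rot'],o['force'],o['moment'])
E
```

```text
time_s: 11.3
ee_pos: [0.522, 0.1801, 0.3316]
force: [-4.8, -4.8, 24.1]
grip_force: 55.0
[0.5219737  0.18010387 0.33160553] [ 3.13877796e+00 -2.05518922e-03  1.51887671e+00] [-4.81831401 -4.82856509 24.11412711] [-0.86213435  1.65022196  0.214764  ]
```

```bash
python3 -m jog '[[-0.04,-0.05,0,0,0,0],[-0.04,-0.05,0.04,0,0,0],[-0.04,-0.05,0.04,0,0,0],[-0.04,-0.05,0.04,0,0,0],[-0.04,-0.05,0.04,0,0,0]]'|grep -E 'ee_pos|force:|time'; python3 - <<'E'
from h import *
o=ctrl.get_obs();print(o['ee_pos'],o['eef_rot'],o['force'],o['moment'])
w=ctrl.camera('wrist');s=ctrl.camera('scene')['img'][190:330,270:450]
cv2.imwrite('pics/w5.png',np.hstack([cv2.resize(w['img'][100:420,150:500],(438,400)),cv2.resize(s,(360,400))]))
R=Rn.from_euler('xyz',o['eef_rot']).as_matrix()
for X in((.084,.017,0),(.084,-.017,0),(.068,0,0)):print(proj(w,o['ee_pos']+R@(np.array(X)+[-.001,0,.2267-.016])))
E
```

```text
time_s: 11.8
ee_pos: [0.5216, 0.1799, 0.3316]
force: [-3.3, -1.4, 24.9]
grip_force: 55.1
[0.5216484  0.17993699 0.33164525] [ 3.13727531e+00 -2.94374101e-03  1.51896874e+00] [-3.30025487 -1.38376791 24.90941174] [-0.46291409  1.27868707  0.24117063]
[354.04503517 133.17740304]
[287.04963944 133.10279988]
[320.50306579 165.28737415]
```

View pics/w5.png

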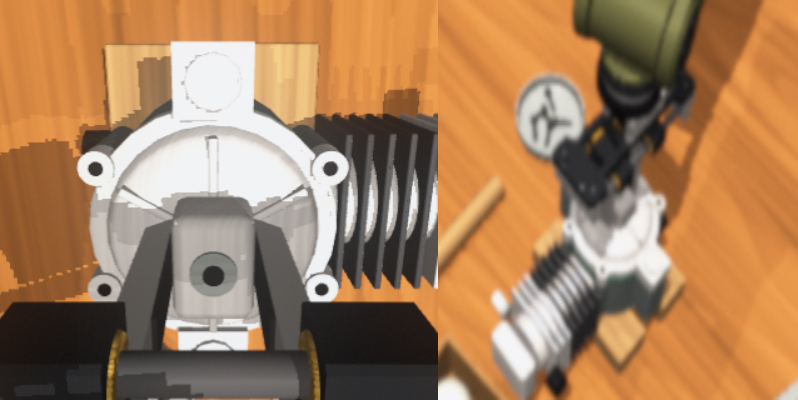

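The held ear's corners (crop 172–254, row 41) match the level, unslipped prediction to within a pixel, and the cover lies over the engine all round. Height 0.3316 is exactly the flush value, with about 17 N on the face. I'll hand in.

```bash
python3 -m jog '[[0,0,0,0,0,0],[0,0,0,0,0,0],[0,0,0,0,0,0]]'; python3 -c "
from station import ctrl
print(ctrl.hand_in())"
```

```text
time_s: 12.2
ee_pos: [0.5216, 0.18, 0.3316]
eef_rot: [3.137, -0.003, 1.519]
force: [-2.7, -1.4, 26.0]
grip_width: 0.0313
grip_force: 55.1
the job is handed in; nothing more can be done
None
```

The cover is over both dowels, pressed flush and still gripped at 55 N, handed in at 12.2 s; the hand-in returned no verdict, so flushness rests on my height, force and camera checks.

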